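# Make ready the eyelet-press die plate

## Robot

A 6-joint arm with a two-finger parallel gripper is mounted at the origin on the work surface. World frame = base frame: x ahead of the robot, y to its left, z up, the work surface at z = 0. Lengths are in m, angles in degrees, forces in N, time in s.
With the tool pointing down it reaches from about 0.2 to 0.875 m from the base axis. Payload 3.4 kg.
Tool frame: the origin (TCP) lies between the finger pads; the fingertips stand 11 mm ahead of it and the grasp point (between the pads) lies 8 mm behind it; z points along the fingers, y is the line along which they close (so a half turn about z gives the same grasp; the last joint's range is limited). The gripper opens to 94 mm and grips with 3 to 60 N. Pads are 16 mm wide; open, the fingers measure 119 mm over their backs; the gripper's body (75 mm by 177 mm) begins 78 mm behind the grasp point.
Start: joints at [60.447, 15.808, 86.224, -0, 77.962, -6.933], TCP at [0.221, 0.531, 0.216] pointing down, gripper open.
Joint ranges: [-165.64, 165.64], [-43.16, 119.46], [12.63, 154.43], [-67.54, 247.53], [6.08, 155.33], [-154.97, 154.97]. Speed limits (degrees/s): [147.25, 147.25, 180, 180, 180, 180].

## Interface

Orientations are given as [roll, pitch, yaw] about the fixed x, y, z axes, in that order (R = Rz(yaw) Ry(pitch) Rx(roll)).
In Python, from station import env gives the robot as it stands. The module is installed in compiled form; this text tells all that it offers.
- The arm moves only by the tool step_arm, never from a script. Its argument "plan" is one flat list of numbers, 7 for each row, row after row: the finger opening in cm, from 0 to 9.4, then the shift along the tool's x, y, z in cm, then the turn, a rotation vector about the tool's x, y, z in rad. In form: [jaw, dx, dy, dz, wx, wy, wz, jaw, dx, dy, dz, wx, wy, wz, ...]. A call has 1 to 12 rows; each row shifts and turns the commanded pose from where the row before left it, along the tool's axes as they then stand; what a row does not reach is not made up. A row lasts 1/10 s, in which the tool goes at most 50 mm and 8.59 degrees, less where a joint would pass 70% of its speed; a pose out of reach is approached as far as the arm can. A call is refused whole if a number of a shift passes 5 or a number of a turn 0.15, either way. A call with a gripper value outside its range is refused whole. The fingers move at their own pace and stop on an object; the grip force is fixed at half the most. Time passes only in rows, so rows that do not move let the fingers close. It gives the time, the measured TCP pose, the force, the opening and the grip force at its end, in the units of the state.
- env.read_state(): the state, without advancing time (a new reading comes with each control period).
- env.capture(name): name is "scene" or "side" or "wrist"; returns the picture (400x640x3 uint8, red, green, blue); there is no depth.
- env.camera_model(name): a dict with "K" (3x3 intrinsics, pixels), "distortion" ([k1, k2, p1, p2, k3] as OpenCV has them; the pictures are not rectified), "rvec" (rotation vector, rad) and "tvec" (3), from world to camera coordinates, as OpenCV has them; the wrist camera has in their place "hand_eye" (4x4, takes a point from camera to tool coordinates, whose origin is the TCP and whose axes are the flange's). Camera axes: x right, y down, z forward; pixel columns grow to the right and rows downward; lengths in m; the calibration is good to about 2 mm. A picture is of the moment at which its call begins: read the wrist's pose just before it. camera_model takes no time and is no camera call.
- env.hand_in(): hands the job in; it is judged then, once.
The state is a dict: "time_s": time; "joint_pos": joint angles; "joint_velocities": joint speeds; "effort": joint torques, N m; "position": TCP position; "tool_rot": TCP orientation; "wrist_force": force on the tool from outside, world axes, zero at the start; "wrist_torque": the same for the moment, N m; "grip_width": opening from 0.0 (shut) to 1.0 (fully open); "grip_force": force on a finger pad.
Only numpy, scipy, OpenCV 4.12 (cv2) and the standard library are available. Lean on these libraries where they do the work, as an engineer would, in place of code of your own. Each camera call takes 0.05 s, during which the arm holds its last target. There are 200 camera calls.

## Task

Make the eyelet press's die plate ready for the next run of tags: first draw the plate evenly down onto its green base by turning its four black knobs clockwise in star order (corner, opposite corner, then the other two), a little at a time, bringing all four to about half their travel before taking any of them fully home. Only when all four are tight, take every die out of the open die case, put each upright into any free socket of the plate and press it down until its head sits fully home on the plate. Then shut the case's lid and press it fully down; leave the snips, bottle and tumbler where they are.

Things in the scene. Friction and masses are not known exactly. Their poses are not given: they have to be found in the camera images.
- plate_mid (a point): Centre of the top face of the die plate: a bare aluminium plate 166 x 206 x 16 mm (its x by y by z) on a green base 190 x 230 x 20 mm that is fixed to the bench. Axes: x and y along the plate's sides, z up out of the plate. The plate floats on springs under its four knobs about 2.6 mm above the base (top face then about 39 mm above the bench); drawn down it stands at 36 mm. Until it is drawn down it gives and rocks when pressed.
- knob1 (a joint): Turn of clamping knob 1 (rad): it starts between 0 and 0.35 and stops hard at 2.6 = fully home. Positive = clockwise seen from above. It stays where it is left (friction 0.06 N m, light). The knob itself sinks 1 mm per rad. Numbered round the plate 1, 2, 3, 4, so 1 is diagonally opposite 3, and 2 opposite 4.
- knob1_grip (a point): Knob 1, near the -x +y corner of the plate (62 and 80 mm from its middle along x and y): a round black fluted knob 32 mm across and 20 mm tall, upright axis; this point is on the axis half-way up the black part, about 26 mm above the plate's top; grip it across the round at any yaw. Below the black part a steel collar 20 mm across and 14 mm tall stands on the plate. A red mark on top shows its turn.
- knob2 (a joint): Turn of clamping knob 2 (rad): it starts between 0 and 0.35 and stops hard at 2.6 = fully home. Positive = clockwise seen from above. It stays where it is left (friction 0.06 N m, light). The knob itself sinks 1 mm per rad. Numbered round the plate 1, 2, 3, 4, so 1 is diagonally opposite 3, and 2 opposite 4.
- knob2_grip (a point): Knob 2, near the -x -y corner of the plate (62 and 80 mm from its middle along x and y): a round black fluted knob 32 mm across and 20 mm tall, upright axis; this point is on the axis half-way up the black part, about 26 mm above the plate's top; grip it across the round at any yaw. Below the black part a steel collar 20 mm across and 14 mm tall stands on the plate. A red mark on top shows its turn.
- knob3 (a joint): Turn of clamping knob 3 (rad): it starts between 0 and 0.35 and stops hard at 2.6 = fully home. Positive = clockwise seen from above. It stays where it is left (friction 0.06 N m, light). The knob itself sinks 1 mm per rad. Numbered round the plate 1, 2, 3, 4, so 1 is diagonally opposite 3, and 2 opposite 4.
- knob3_grip (a point): Knob 3, near the +x -y corner of the plate (62 and 80 mm from its middle along x and y): a round black fluted knob 32 mm across and 20 mm tall, upright axis; this point is on the axis half-way up the black part, about 26 mm above the plate's top; grip it across the round at any yaw. Below the black part a steel collar 20 mm across and 14 mm tall stands on the plate. A red mark on top shows its turn.
- knob4 (a joint): Turn of clamping knob 4 (rad): it starts between 0 and 0.35 and stops hard at 2.6 = fully home. Positive = clockwise seen from above. It stays where it is left (friction 0.06 N m, light). The knob itself sinks 1 mm per rad. Numbered round the plate 1, 2, 3, 4, so 1 is diagonally opposite 3, and 2 opposite 4.
- knob4_grip (a point): Knob 4, near the +x +y corner of the plate (62 and 80 mm from its middle along x and y): a round black fluted knob 32 mm across and 20 mm tall, upright axis; this point is on the axis half-way up the black part, about 26 mm above the plate's top; grip it across the round at any yaw. Below the black part a steel collar 20 mm across and 14 mm tall stands on the plate. A red mark on top shows its turn.
- socket1 (a point): Mouth of socket 1: centre of a round through hole 30 mm across (mouth chamfered 2 mm) at the plate's top face; the three lie in a row along the plate's y, 48 mm apart. Three spring balls 6 mm below the mouth grip a die's shank: a die set in by its weight alone stops about 5 mm short; it takes about 5 to 15 N straight down on its head to go fully home, and then it holds. Any die fits any socket.
- socket2 (a point): Mouth of socket 2: centre of a round through hole 30 mm across (mouth chamfered 2 mm) at the plate's top face; the three lie in a row along the plate's y, 48 mm apart. Three spring balls 6 mm below the mouth grip a die's shank: a die set in by its weight alone stops about 5 mm short; it takes about 5 to 15 N straight down on its head to go fully home, and then it holds. Any die fits any socket.
- socket3 (a point): Mouth of socket 3: centre of a round through hole 30 mm across (mouth chamfered 2 mm) at the plate's top face; the three lie in a row along the plate's y, 48 mm apart. Three spring balls 6 mm below the mouth grip a die's shank: a die set in by its weight alone stops about 5 mm short; it takes about 5 to 15 N straight down on its head to go fully home, and then it holds. Any die fits any socket.
- die1_mid (a point): Die 1 (white head, brass face), absent in some runs: centre, half-way up. Round, 30 mm tall, about 80 g: upper 18 mm a nylon head 36 mm across, flat on top; lower 12 mm a steel shank 28 mm across, its foot tapered to 24 mm; z = its axis, up. It starts upright on the case floor (4 mm above the bench). Fully home, the head's underside rests on the plate and this point is 3 mm above the plate's top.
- die2_mid (a point): Die 2 (blue head, steel face), absent in some runs: centre, half-way up. Round, 30 mm tall, about 80 g: upper 18 mm a nylon head 36 mm across, flat on top; lower 12 mm a steel shank 28 mm across, its foot tapered to 24 mm; z = its axis, up. It starts upright on the case floor (4 mm above the bench). Fully home, the head's underside rests on the plate and this point is 3 mm above the plate's top.
- die3_mid (a point): Die 3 (yellow head, copper face), absent in some runs: centre, half-way up. Round, 30 mm tall, about 80 g: upper 18 mm a nylon head 36 mm across, flat on top; lower 12 mm a steel shank 28 mm across, its foot tapered to 24 mm; z = its axis, up. It starts upright on the case floor (4 mm above the bench). Fully home, the head's underside rests on the plate and this point is 3 mm above the plate's top.
- die_case: Die case, a grey shallow tray 120 x 210 mm (x by y), rim 22 mm high, walls 4 mm, floor 4 mm thick, fixed to the bench; origin under its centre on the bench, x towards its hinge side (which is the robot's side), z up.
- case_lid (a joint): Opening angle (rad) of the case's orange lid: 0 shut, about 1.75 to 2.05 at the start (leaning back), 2.1 the stop. The lid is a hollow shell 120 x 210 x 28 mm hinged along the case's +x rim; it swings up and over towards +x. The hinge is stiff and stays where left (0.09 N m; about 1 N at the free edge).
- lid_hinge (a point): Middle of the lid's hinge line (22 mm above the bench, on the +x rim). Axes turn with the lid: when shut x, y, z are the case's.
- lid_edge (a point): Point on the lid's outer (top) face, mid-width, 105 mm from the hinge line and 15 mm from the free edge: at (-105, 0, +28) mm in the axes of lid_hinge. z = out of the outer face. Shut, it is 50 mm above the bench.
- snips: Thread snips with black handles, 90 mm long, lying flat; origin in the middle underneath. Leave alone.
- bottle: Amber drink bottle, 58 mm across, 150 mm tall, origin under its centre. Leave alone.
- tumbler: Orange travel tumbler, 80 mm across, 165 mm tall, origin under its centre. Leave alone.

How it is judged:
By the outcome, as a careful person would: the job done as asked, in the order asked, and still so for the second after the job is handed in, with the robot touching nothing.
Of die1, die2, die3 only 1 to 3 are there at a start; the rules pass over those that are not, and their reading is None.
At some moment in a run one of die1, die2, die3 may be knocked a few centimetres aside while the robot is not near it.
It also fails if it takes over 210 s, if anything falls off the work surface, if the arm or the gripper's body presses on something with over 40 N, if the wrist force passes 120 N, or if a joint passes its speed limit or range.

## Working session

There is one attempt and no reset: what is moved stays moved. The work goes in short steps, Python scripts to look and compute and a tool call to move; the robot and the scene stay as the last step left them, time stands still between calls to the robot, and variables do not carry over. Pictures are saved under pics/ and viewed, at most 15 in all, crops included, and the job is handed in when it is done.

Besides the shell and the picture viewer there is one more tool, called after ">>>" by a JSON object that holds its "method" and its "body". step_arm: Moves the arm, as the interface text tells. Its arguments: {"type":"object","properties":{"plan":{"type":"array"}},"required":["plan"]}

```bash
mkdir -p pics; cat > h.py <<'E'
import numpy as np, cv2
from station import env
from scipy.spatial.transform import Rotation as R
def model(name):
    m=env.camera_model(name); K=np.array(m["K"]); D=np.array(m["distortion"],float)
    if "rvec" in m:
        Rw=cv2.Rodrigues(np.array(m["rvec"],float))[0]; t=np.array(m["tvec"],float).ravel()
        return K,D,Rw,t
    s=env.read_state(); T=np.eye(4); T[:3,:3]=R.from_euler("xyz",s["tool_rot"],degrees=True).as_matrix(); T[:3,3]=s["position"]
    W=np.linalg.inv(T@np.array(m["hand_eye"])); return K,D,W[:3,:3],W[:3,3]
def snap(name,fn=None):
    M=model(name); im=env.capture(name)
    if fn: cv2.imwrite(fn,im[:,:,::-1])
    return im,M
def ray(M,px,z):
    K,D,Rw,t=M; p=cv2.undistortPoints(np.array(px,float).reshape(-1,1,2),K,D).reshape(-1,2)
    d=np.c_[p,np.ones(len(p))]@Rw; c=-Rw.T@t
    return c+d*((z-c[2])/d[:,2])[:,None]
def proj(M,P):
    K,D,Rw,t=M; return cv2.projectPoints(np.array(P,float).reshape(-1,1,3),cv2.Rodrigues(Rw)[0],t,K,D)[0].reshape(-1,2)
E
python3 - <<'E'
from h import *
for n in("scene","side","wrist"):
    im,M=snap(n,f"pics/{n}0.png"); print(n,-M[2].T@M[3],M[2][2],M[0][0,0])
print(env.read_state())
E
```

```text
scene [0.93563972 0.48391868 0.99125136] [-0.37400499 -0.45186101 -0.8099024 ] 468.774571788756
side [0.42840748 0.71500275 0.68370557] [ 0.07364637 -0.77469171 -0.6280358 ] 362.52579577722474
wrist [0.14270708 0.56412857 0.38288403] [ 0.26694208 -0.11180471 -0.95720512] 299.26960656017513
{'time_s': 0.15, 'joint_pos': array([ 6.04472015e+01,  1.58379750e+01,  8.62765478e+01, -1.43181539e-03,
        7.79623701e+01, -6.93334369e+00]), 'joint_velocities': array([-0.06201214, -0.06593163, -0.224566  ,  0.07779225,  0.05266351,
       -0.03656292]), 'effort': array([ 1.70666353e-03, -4.04922974e+01, -2.37433487e+01,  6.99501461e-02,
        3.14695481e-02, -9.60483499e-05]), 'position': array([0.22096948, 0.5304115 , 0.21583061]), 'tool_rot': array([-1.79923500e+02, -7.89239096e-03,  1.57380839e+02]), 'wrist_force': array([-0.8792484 ,  0.39012749, -0.18998173]), 'wrist_torque': array([-0.02715217, -0.00110861,  0.05704119]), 'grip_force': 0.0, 'grip_width': 0.9989300079094469}
```

View pics/scene0.png

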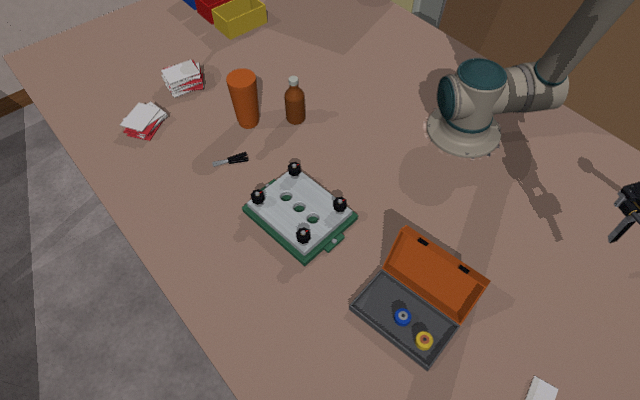

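View pics/side0.png

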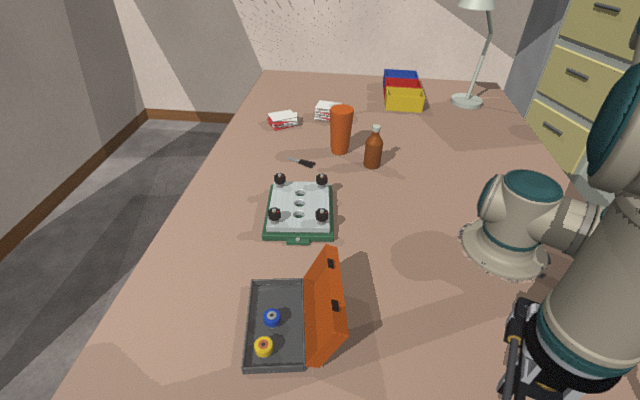

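View pics/wrist0.png

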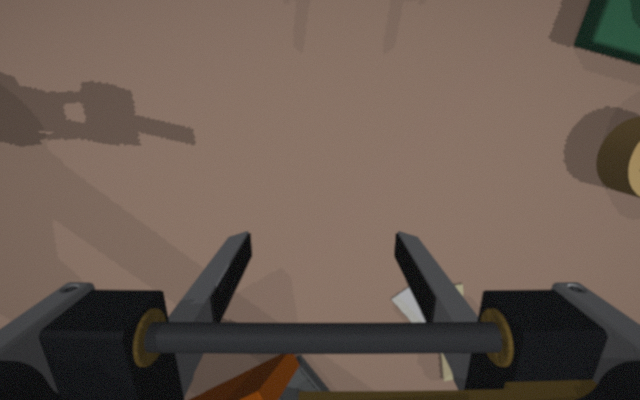

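The views show a plate with four black knobs (scene 258,197; 294,169; 340,204; 303,235), a case with a blue die (402,316) and a yellow die (424,340), and no white die visible. The lid leans back towards the robot.

```bash
python3 - <<'E'
from h import *
S=dict(scene=dict(k=[(294,169),(258,197),(303,235),(340,204)],d=[(402,316),(424,340)]),
 side=dict(k=[(322,180),(280,180),(274,215),(322,215)],d=[(272,317),(263,347)]))
for n in S:
    im=cv2.imread(f"pics/{n}0.png"); M=model(n); hsv=cv2.cvtColor(im,cv2.COLOR_BGR2HSV)
    for lab,mask,z in(("k",(hsv[:,:,2]<60).astype(np.uint8),0.066),):
        N,L,st,c=cv2.connectedComponentsWithStats(mask)
        for p in S[n]["k"]:
            i=min((j for j in range(1,N) if st[j,4]>30),key=lambda j:np.hypot(*(c[j]-p)))
            print(n,"knob",c[i].round(1),st[i],ray(M,c[i],z)[0].round(4))
    for nm,(lo,hi) in dict(blue=((100,120,80),(125,255,255)),yellow=((22,150,120),(34,255,255))).items():
        m=cv2.inRange(hsv,lo,hi); N,L,st,c=cv2.connectedComponentsWithStats(m)
        for i in range(1,N):
            if 20<st[i,4] and c[i][1]>250: print(n,nm,c[i].round(1),st[i],ray(M,c[i],0.028)[0].round(4))
    if n=="scene":
        for z,p in((0.022,[(350,308),(428,366),(459,323),(383,272)]),): print("case?",ray(M,p,z).round(3))
        print("lid top",ray(M,[(403,229),(489,283)],.14).round(3))
        print("bottle,tumbler",ray(M,[(295,120),(248,125)],0).round(3))
E
```

```text
scene knob [293.8 169. ] [288 162  13  14 125] [ 0.4999 -0.1556  0.066 ]
scene knob [257.5 197. ] [251 189  14  16 136] [ 0.6228 -0.1428  0.066 ]
scene knob [302.8 235.8] [296 228  14  16 148] [0.6072 0.016  0.066 ]
scene knob [339.2 204.5] [333 197  14  15 141] [0.4843 0.0034 0.066 ]
scene blue [402.1 317.4] [394 308  17  19 175] [0.5586 0.2951 0.028 ]
scene yellow [423.5 340.9] [416 331  17  19 166] [0.5612 0.3601 0.028 ]
case? [[0.628 0.205 0.022]
 [0.59  0.401 0.022]
 [0.472 0.382 0.022]
 [0.511 0.189 0.022]]
lid top [[0.458 0.179 0.14 ]
 [0.419 0.378 0.14 ]]
bottle,tumbler [[ 0.349 -0.349  0.   ]
 [ 0.468 -0.423  0.   ]]
side knob [321.1 180.3] [317 175  10  10  67] [ 0.5013 -0.1475  0.066 ]
side knob [279.4 179.6] [275 175  10   9  62] [ 0.6229 -0.1348  0.066 ]
side knob [273.4 215.2] [268 209  12  12  79] [0.608  0.0233 0.066 ]
side knob [321.3 216. ] [316 209  12  12  87] [0.485  0.0104 0.066 ]
side blue [271.3 318.4] [263 309  17  18 186] [0.5586 0.2986 0.028 ]
side yellow [262.9 347.1] [254 337  19  20 214] [0.5615 0.3627 0.028 ]
```

>>> {"method": "step_arm", "body": {"plan": [6,-3.3,-2.7,-0.5,0,0,0,6,-3.3,-2.7,-0.5,0,0,0,6,-3.3,-2.7,-0.5,0,0,0,6,-3.3,-2.7,-0.5,0,0,0,6,-3.3,-2.7,-0.5,0,0,0,6,-3.3,-2.7,-0.5,0,0,0,6,-3.3,-2.7,0,0,0,0,6,-3.3,-2.7,0,0,0,0,6,-3.3,-2.7,0,0,0,0,6,-3.3,-2.7,0,0,0,0,6,-3.3,-2.7,0,0,0,0,6,-3.3,-2.7,0,0,0,0]}}

```text
time_s: 1.35
position: [0.4624, 0.0777, 0.2464]
tool_rot: [180.0, -0.0, 157.4]
wrist_force: [1.4, 1.1, 0.1]
grip_width: 0.642
grip_force: 0.0
```

>>> {"method": "step_arm", "body": {"plan": [6,-3.3,-2.7,0,0,0,0.13,6,-3.5,-2.2,0,0,0,0.13,6,-3.8,-1.6,0,0,0,0.13,6,-3.8,-1.1,0,0,0,0.13,6,0,0,0,0,0,0.13,6,0,0,0,0,0,0,6,0,0,0,0,0,0]}}

```text
time_s: 2.05
position: [0.5405, -0.065, 0.2461]
tool_rot: [-180.0, -0.1, 120.3]
wrist_force: [-1.2, 0.5, -0.3]
grip_width: 0.639
grip_force: 0.0
```

```bash
cat >> h.py <<'E'
def go(P,yaw=None,tilt=False):
    "tool-frame shift (cm) to world point P, turn wz (rad) to yaw (deg)"
    s=env.read_state(); Rm=R.from_euler("xyz",s["tool_rot"],degrees=True)
    d=Rm.inv().apply(np.array(P)-s["position"])*100
    print("shift cm",d.round(2),"t",s["time_s"])
    if yaw is not None: print("rotvec",(Rm.inv()*R.from_euler("xyz",[180,0,yaw],degrees=True)).as_rotvec().round(3))
E
python3 - <<'E'
from h import *
im,M=snap("wrist","pics/w1.png"); s=env.read_state(); print(s["position"],s["tool_rot"],s["joint_pos"].round(1),s["time_s"])
E
```

```text
[ 0.54046377 -0.06464803  0.24633576] [-1.79985944e+02 -3.67833581e-02  1.20304878e+02] [-14.2  12.3  86.8   0.   80.9 -44.5] 2.1
```

View pics/w1.png

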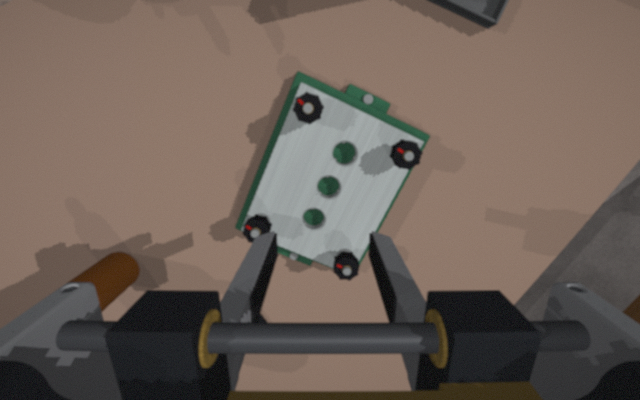

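Wrist view: knobs at (308,108), (406,154), (346,266), (257,229); sockets at (345,153), (329,186), (314,217); red marks lie left of the knob centres.

```bash
python3 - <<'E'
from h import *
im=cv2.imread("pics/w1.png"); M=model("wrist"); hsv=cv2.cvtColor(im,cv2.COLOR_BGR2HSV)
K=[(308,108),(406,154),(346,266),(257,229)]
m=(hsv[:,:,2]<75).astype(np.uint8)
red=cv2.inRange(hsv,(0,150,90),(8,255,255))|cv2.inRange(hsv,(172,150,90),(180,255,255))
C=[]
for p in K:
    r=np.zeros_like(m); cv2.circle(r,p,19,1,-1)
    y,x=np.nonzero(m&r); (c,rad)=cv2.minEnclosingCircle(np.c_[x,y].astype(np.float32))
    yr,xr=np.nonzero((red>0)&(r>0)); q=(xr.mean(),yr.mean())
    w=ray(M,c,0.068)[0]; w2=ray(M,p,.077)[0]; wr=ray(M,q,.076)[0]; C.append(w2)
    print(p,"circ",np.round(c,1),round(rad,1),w.round(4),"cap",w2.round(4),"red ang",np.degrees(np.arctan2(*(wr-w2)[1::-1])).round(0))
C=np.array(C); print("mid",C.mean(0),[np.linalg.norm(C[i]-C[(i+1)%4]).round(4) for i in range(4)])
g=cv2.inRange(hsv,(40,60,20),(90,255,255))
for p in [(345,153),(329,186),(314,217)]:
    r=np.zeros_like(m); cv2.circle(r,p,14,255,-1); n,L,st,c=cv2.connectedComponentsWithStats(g&r)
    i=1+st[1:,4].argmax(); print("sock",c[i].round(1),st[i],ray(M,c[i],.039)[0].round(4),ray(M,p,.039)[0].round(4))
E
```

```text
(308, 108) circ [305.6 107.4] 16.5 [0.4803 0.0019 0.068 ] cap [0.4833 0.0029 0.077 ] red ang 171.0
(406, 154) circ [405.7 153.8] 15.8 [0.6053 0.0158 0.068 ] cap [0.6029 0.0156 0.077 ] red ang 179.0
(346, 266) circ [346. 265.] 14.3 [ 0.6212 -0.1414  0.068 ] cap [ 0.6187 -0.1387  0.077 ] red ang -150.0
(257, 229) circ [257. 229.] 19.0 [ 0.4993 -0.1548  0.068 ] cap [ 0.4992 -0.1505  0.077 ] red ang -160.0
mid [ 0.55103815 -0.06767761  0.077     ] [np.float64(0.1203), np.float64(0.1551), np.float64(0.1201), np.float64(0.1542)]
sock [343.7 152.5] [333 143  22  20 333] [ 0.5465 -0.0217  0.039 ] [ 0.5482 -0.0214  0.039 ]
sock [328.  185.6] [318 177  21  18 279] [ 0.5512 -0.0683  0.039 ] [ 0.5527 -0.0681  0.039 ]
sock [313.1 216.8] [304 209  19  16 232] [ 0.556 -0.115  0.039] [ 0.5572 -0.1147  0.039 ]
```

>>> {"method": "step_arm", "body": {"plan": [6,2.22,-0.39,3.4,0,0,0,6,2.22,-0.39,3.4,0,0,0,6,2.22,-0.39,3.4,0,0,0,6,2.23,-0.39,3.4,0,0,0,6,0,0,2.5,0,0,0,6,0,0,2.5,0,0,0,6,0,0,0,0,0,0,6,0,0,0,0,0,0]}}

```text
time_s: 2.9
position: [0.4828, 0.0044, 0.0609]
tool_rot: [180.0, -0.0, 120.2]
wrist_force: [0.5, -0.8, 0.3]
grip_width: 0.636
grip_force: 0.0
```

>>> {"method": "step_arm", "body": {"plan": [2,0,0,0,0,0,0,2,0,0,0,0,0,0,2,0,0,0,0,0,0,2,0,0,0,0,0,0]}}

```text
time_s: 3.3
position: [0.4819, 0.003, 0.061]
tool_rot: [-179.9, 0.0, 120.2]
wrist_force: [-4.5, -4.6, 6.4]
grip_width: 0.338
grip_force: 20.8
```

```bash
python3 - <<'E'
from h import *
im,M=snap("wrist","pics/w2.png"); s=env.read_state(); print(s["position"],s["tool_rot"],s["wrist_force"],s["wrist_torque"],s["grip_width"]*94,s["grip_force"])
E
```

```text
[0.48200069 0.00293547 0.06106987] [-1.79882832e+02  4.19545720e-02  1.20195591e+02] [-2.35819533 -3.13835899  6.40417873] [-0.58481289  0.68552442  0.02962137] 31.36040499010288 30.001426935195923
```

View pics/w2.png

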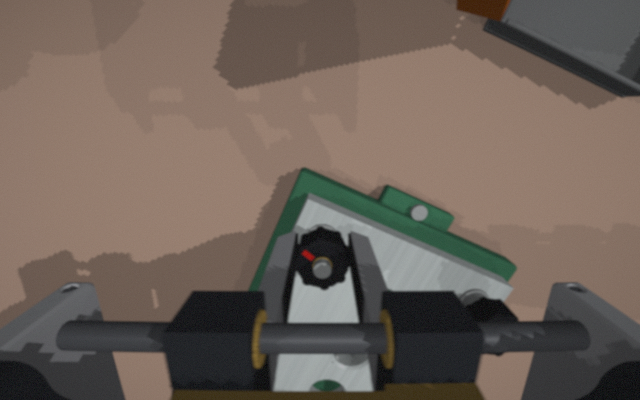

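The knob is between the pads at (322,256), with its red mark at (307,255). Turning it now.

>>> {"method": "step_arm", "body": {"plan": [2,0,0,0,0,0,0.145,2,0,0,0,0,0,0.145,2,0,0,0,0,0,0.145,2,0,0,0,0,0,0.145,2,0,0,0,0,0,0.145,2,0,0,0,0,0,0.145,2,0,0,0,0,0,0.145,2,0,0,0,0,0,0.145,2,0,0,0,0,0,0,2,0,0,0,0,0,0]}}

```text
time_s: 4.35
position: [0.4837, 0.0029, 0.0603]
tool_rot: [179.9, 0.0, 53.9]
wrist_force: [3.4, -4.0, -7.2]
grip_width: 0.335
grip_force: 30.0
```

```bash
python3 - <<'E'
from h import *
im,M=snap("wrist"); cv2.imwrite("pics/w3.png",cv2.resize(im[140:340,220:420,::-1],(400,400))); s=env.read_state(); print(s["position"],s["tool_rot"],s["wrist_force"],s["wrist_torque"],s["grip_width"]*94,s["grip_force"])
E
```

```text
[0.48375628 0.00290536 0.06034142] [1.79871993e+02 9.58487181e-03 5.38468148e+01] [ 3.09539511 -4.81609795 -4.98359066] [-0.92897768 -0.43242837 -0.04020402] 31.723818245764893 29.998600780963898
```

View pics/w3.png

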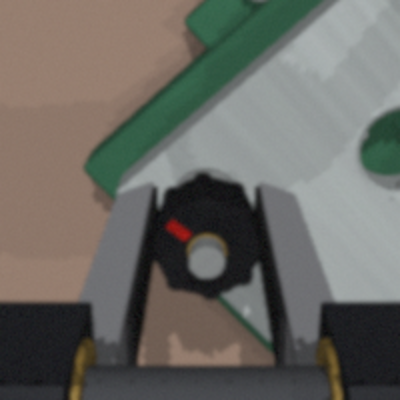

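>>> {"method": "step_arm", "body": {"plan": [6,0,0,0,0,0,0,6,0,0,0,0,0,0,6,0,0,-4,0,0,0,6,-0.73,3.96,0,0,0,0,6,-0.73,3.96,0,0,0,0,6,-0.73,3.96,0,0,0,0,6,-0.73,3.96,0,0,0,0,6,-0.73,3.96,0,0,0,0,6,0,0,0,0,0,-0.145,6,0,0,0,0,0,-0.145,6,0,0,0,0,0,-0.145,6,0,0,0,0,0,-0.145]}}

```text
time_s: 5.6
position: [0.6203, -0.1421, 0.1004]
tool_rot: [-179.9, -0.1, 87.3]
wrist_force: [-0.2, 0.4, -0.1]
grip_width: 0.641
grip_force: 0.0
```

>>> {"method": "step_arm", "body": {"plan": [6,0,0,0,0,0,-0.145,6,0,0,0,0,0,-0.145,6,0,0,2,0,0,-0.145,6,0,0,2,0,0,-0.145,6,0,0,0,0,0,0,2,0,0,0,0,0,0,2,0,0,0,0,0,0,2,0,0,0,0,0,0,2,0,0,0,0,0,0]}}

```text
time_s: 6.5
position: [0.621, -0.1431, 0.0614]
tool_rot: [180.0, 0.1, 120.1]
wrist_force: [-4.3, -3.0, 4.0]
grip_width: 0.335
grip_force: 23.0
```

>>> {"method": "step_arm", "body": {"plan": [2,0,0,0,0,0,0.145,2,0,0,0,0,0,0.145,2,0,0,0,0,0,0.145,2,0,0,0,0,0,0.145,2,0,0,0,0,0,0.145,2,0,0,0,0,0,0.145,2,0,0,0,0,0,0.145,2,0,0,0,0,0,0.145,2,0,0,0,0,0,0,2,0,0,0,0,0,0]}}

```text
time_s: 7.5
position: [0.6236, -0.1434, 0.0606]
tool_rot: [179.7, -0.2, 53.6]
wrist_force: [5.2, -1.4, -5.2]
grip_width: 0.331
grip_force: 30.0
```

>>> {"method": "step_arm", "body": {"plan": [6,0,0,0,0,0,0,6,0,0,0,0,0,0,6,0,0,-4,0,0,0,6,2.97,-2.62,0,0,0,0,6,2.97,-2.62,0,0,0,0,6,2.97,-2.62,0,0,0,0,6,2.97,-2.62,0,0,0,0,6,0,0,0,0,0,-0.145,6,0,0,0,0,0,-0.145,6,0,0,0,0,0,-0.145,6,0,0,0,0,0,-0.145]}}

```text
time_s: 8.6
position: [0.6061, 0.0152, 0.1008]
tool_rot: [-180.0, 0.0, 87.3]
wrist_force: [-0.6, 0.2, 0.9]
grip_width: 0.639
grip_force: 0.0
```

>>> {"method": "step_arm", "body": {"plan": [6,0,0,0,0,0,-0.145,6,0,0,0,0,0,-0.145,6,0,0,2,0,0,-0.145,6,0,0,2,0,0,-0.145,6,0,0,0,0,0,0,2,0,0,0,0,0,0,2,0,0,0,0,0,0,2,0,0,0,0,0,0,2,0,0,0,0,0,0]}}

```text
time_s: 9.5
position: [0.606, 0.0142, 0.0613]
tool_rot: [-179.9, 0.0, 120.1]
wrist_force: [-4.5, -4.3, 6.0]
grip_width: 0.337
grip_force: 21.3
```

>>> {"method": "step_arm", "body": {"plan": [2,0,0,0,0,0,0.145,2,0,0,0,0,0,0.145,2,0,0,0,0,0,0.145,2,0,0,0,0,0,0.145,2,0,0,0,0,0,0.145,2,0,0,0,0,0,0.145,2,0,0,0,0,0,0.145,2,0,0,0,0,0,0.145,2,0,0,0,0,0,0,2,0,0,0,0,0,0]}}

```text
time_s: 10.5
position: [0.6064, 0.0142, 0.0604]
tool_rot: [180.0, 0.1, 53.8]
wrist_force: [-0.2, -2.0, -2.0]
grip_width: 0.333
grip_force: 30.0
```

>>> {"method": "step_arm", "body": {"plan": [6,0,0,0,0,0,0,6,0,0,0,0,0,0,6,0,0,-4,0,0,0,6,-4,0.28,0,0,0,0,6,-4,0.28,0,0,0,0,6,-4,0.28,0,0,0,0,6,-4,0.28,0,0,0,0,6,-4,0.28,0,0,0,0,6,0,0,0,0,0,-0.145,6,0,0,0,0,0,-0.145,6,0,0,0,0,0,-0.145,6,0,0,0,0,0,-0.145]}}

```text
time_s: 11.7
position: [0.4999, -0.1543, 0.1009]
tool_rot: [179.9, -0.0, 87.3]
wrist_force: [0.1, -0.9, -0.2]
grip_width: 0.638
grip_force: 0.0
```

>>> {"method": "step_arm", "body": {"plan": [6,0,0,0,0,0,-0.145,6,0,0,0,0,0,-0.145,6,0,0,2,0,0,-0.145,6,0,0,2,0,0,-0.145,6,0,0,0,0,0,0,2,0,0,0,0,0,0,2,0,0,0,0,0,0,2,0,0,0,0,0,0,2,0,0,0,0,0,0]}}

```text
time_s: 12.6
position: [0.498, -0.1559, 0.0612]
tool_rot: [-179.8, 0.1, 120.2]
wrist_force: [-8.1, -8.3, 5.4]
grip_width: 0.333
grip_force: 18.0
```

>>> {"method": "step_arm", "body": {"plan": [2,0,0,0,0,0,0.145,2,0,0,0,0,0,0.145,2,0,0,0,0,0,0.145,2,0,0,0,0,0,0.145,2,0,0,0,0,0,0.145,2,0,0,0,0,0,0.145,2,0,0,0,0,0,0.145,2,0,0,0,0,0,0.145,2,0,0,0,0,0,0,2,0,0,0,0,0,0]}}

```text
time_s: 13.6
position: [0.5, -0.1561, 0.0606]
tool_rot: [179.9, 0.1, 53.9]
wrist_force: [0.8, -5.5, -5.6]
grip_width: 0.333
grip_force: 30.0
```

>>> {"method": "step_arm", "body": {"plan": [6,0,0,0,0,0,0,6,0,0,0,0,0,0,6,0,0,-4,0,0,0,6,2.93,-2.67,0,0,0,0,6,2.93,-2.67,0,0,0,0,6,2.93,-2.67,0,0,0,0,6,2.93,-2.67,0,0,0,0,6,0,0,0,0,0,-0.145,6,0,0,0,0,0,-0.145,6,0,0,2,0,0,-0.145,6,0,0,2.1,0,0,-0.145,6,0,0,0,0,0,0]}}

```text
time_s: 14.8
position: [0.4804, 0.0041, 0.0578]
tool_rot: [-179.7, -0.1, 87.0]
wrist_force: [-0.3, -0.3, -0.4]
grip_width: 0.639
grip_force: 0.0
```

>>> {"method": "step_arm", "body": {"plan": [2,0,0,0,0,0,0,2,0,0,0,0,0,0,2,0,0,0,0,0,0,2,0,0,0,0,0,0,2,0,0,0,0,0,0.145,2,0,0,0,0,0,0.145,2,0,0,0,0,0,0.145,2,0,0,0,0,0,0.145,2,0,0,0,0,0,0,2,0,0,0,0,0,0,6,0,0,0,0,0,0,6,0,0,0,0,0,0]}}

```text
time_s: 16.0
position: [0.4823, 0.0034, 0.0595]
tool_rot: [-179.9, 0.0, 53.7]
wrist_force: [-0.4, -0.4, -0.1]
grip_width: 0.466
grip_force: 0.0
```

>>> {"method": "step_arm", "body": {"plan": [6,0,0,-4,0,0,0,6,-0.72,3.98,0,0,0,0,6,-0.72,3.98,0,0,0,0,6,-0.72,3.98,0,0,0,0,6,-0.72,3.98,0,0,0,0,6,-0.72,3.98,0,0,0,0,6,0,0,0,0,0,-0.145,6,0,0,0,0,0,-0.145,6,0,0,2,0,0,-0.145,6,0,0,2,0,0,-0.145,6,0,0,0,0,0,0]}}

```text
time_s: 17.1
position: [0.6192, -0.1427, 0.0566]
tool_rot: [-179.6, -0.1, 86.9]
wrist_force: [-0.6, -0.3, -0.4]
grip_width: 0.637
grip_force: 0.0
```

>>> {"method": "step_arm", "body": {"plan": [2,0,0,0,0,0,0,2,0,0,0,0,0,0,2,0,0,0,0,0,0,2,0,0,0,0,0,0,2,0,0,0,0,0,0.145,2,0,0,0,0,0,0.145,2,0,0,0,0,0,0.145,2,0,0,0,0,0,0.145,2,0,0,0,0,0,0,2,0,0,0,0,0,0,6,0,0,0,0,0,0,6,0,0,0,0,0,0]}}

```text
time_s: 18.3
position: [0.621, -0.1434, 0.0594]
tool_rot: [-179.9, 0.0, 53.7]
wrist_force: [0.1, 0.0, 0.3]
grip_width: 0.468
grip_force: 0.0
```

>>> {"method": "step_arm", "body": {"plan": [6,0,0,-4,0,0,0,6,2.95,-2.66,0,0,0,0,6,2.95,-2.66,0,0,0,0,6,2.95,-2.66,0,0,0,0,6,2.95,-2.66,0,0,0,0,6,0,0,0,0,0,-0.145,6,0,0,0,0,0,-0.145,6,0,0,2,0,0,-0.145,6,0,0,2,0,0,-0.145,6,0,0,0,0,0,0]}}

```text
time_s: 19.3
position: [0.603, 0.0147, 0.057]
tool_rot: [-179.6, -0.0, 86.9]
wrist_force: [-0.3, -0.4, 0.5]
grip_width: 0.641
grip_force: 0.0
```

>>> {"method": "step_arm", "body": {"plan": [2,0,0,0,0,0,0,2,0,0,0,0,0,0,2,0,0,0,0,0,0,2,0,0,0,0,0,0,2,0,0,0,0,0,0.145,2,0,0,0,0,0,0.145,2,0,0,0,0,0,0.145,2,0,0,0,0,0,0.145,2,0,0,0,0,0,0,2,0,0,0,0,0,0,6,0,0,0,0,0,0,6,0,0,0,0,0,0]}}

```text
time_s: 20.5
position: [0.6058, 0.0145, 0.0595]
tool_rot: [-180.0, -0.0, 53.7]
wrist_force: [0.3, -1.4, -0.2]
grip_width: 0.47
grip_force: 0.0
```

>>> {"method": "step_arm", "body": {"plan": [6,0,0,-4,0,0,0,6,-4.01,0.29,0,0,0,0,6,-4.01,0.29,0,0,0,0,6,-4.01,0.29,0,0,0,0,6,-4.01,0.29,0,0,0,0,6,-4.01,0.29,0,0,0,0,6,0,0,0,0,0,-0.145,6,0,0,0,0,0,-0.145,6,0,0,2,0,0,-0.145,6,0,0,2,0,0,-0.145,6,0,0,0,0,0,0]}}

```text
time_s: 21.6
position: [0.4968, -0.1548, 0.0574]
tool_rot: [-179.7, -0.1, 86.9]
wrist_force: [0.5, 0.5, -0.6]
grip_width: 0.64
grip_force: 0.0
```

>>> {"method": "step_arm", "body": {"plan": [2,0,0,0,0,0,0,2,0,0,0,0,0,0,2,0,0,0,0,0,0,2,0,0,0,0,0,0,2,0,0,0,0,0,0.145,2,0,0,0,0,0,0.145,2,0,0,0,0,0,0.145,2,0,0,0,0,0,0.145,2,0,0,0,0,0,0,2,0,0,0,0,0,0,6,0,0,0,0,0,0,6,0,0,0,0,0,0]}}

```text
time_s: 22.8
position: [0.4983, -0.1554, 0.0595]
tool_rot: [-179.9, 0.0, 53.7]
wrist_force: [0.2, -0.2, -0.1]
grip_width: 0.468
grip_force: 0.0
```

```bash
python3 - <<'E'
from h import *
go([.4828,.0034,.0595],53.7)
E
```

```text
shift cm [ 1.189e+01 -1.064e+01  1.000e-02] t 22.8
rotvec [-0.001  0.     0.001]
```

>>> {"method": "step_arm", "body": {"plan": [6,0,0,-4,0,0,0,6,2.97,-2.66,0,0,0,0,6,2.97,-2.66,0,0,0,0,6,2.97,-2.66,0,0,0,0,6,2.97,-2.66,0,0,0,0,6,0,0,0,0,0,-0.145,6,0,0,0,0,0,-0.145,6,0,0,0,0,0,-0.145,6,0,0,0,0,0,-0.145,6,0,0,0,0,0,-0.145,6,0,0,2,0,0,-0.145,6,0,0,2.1,0,0,-0.145]}}

```text
time_s: 24.0
position: [0.4837, 0.0031, 0.0586]
tool_rot: [179.9, 0.0, 112.2]
wrist_force: [-0.0, -0.3, -0.2]
grip_width: 0.639
grip_force: 0.0
```

>>> {"method": "step_arm", "body": {"plan": [6,0,0,0,0,0,0,2,0,0,0,0,0,0,2,0,0,0,0,0,0,2,0,0,0,0,0,0,2,0,0,0,0,0,0,2,0,0,0,0,0,0.145,2,0,0,0,0,0,0.145,2,0,0,0,0,0,0.145,2,0,0,0,0,0,0.145,2,0,0,0,0,0,0.145,2,0,0,0,0,0,0.145,2,0,0,0,0,0,0.145]}}

```text
time_s: 25.2
position: [0.4838, 0.0027, 0.0589]
tool_rot: [179.9, 0.0, 53.5]
wrist_force: [1.5, 1.6, -0.1]
grip_width: 0.333
grip_force: 30.0
```

```bash
python3 - <<'E'
from h import *
im,M=snap("wrist"); cv2.imwrite("pics/w4.png",cv2.resize(im[140:340,220:420,::-1],(400,400))); s=env.read_state(); print(s["position"],s["tool_rot"],s["wrist_force"],s["wrist_torque"],s["grip_width"]*94,s["grip_force"],s["joint_pos"])
E
```

```text
[0.48379468 0.00263304 0.05893283] [1.79932330e+02 2.07086729e-02 5.32059444e+01] [ 0.25266347 -0.89860755  0.86460647] [-0.25695481  0.18211262  0.12636111] 31.730856880659815 30.00087797641754 [-7.89526908e+00  1.65266713e+01  1.10579638e+02 -6.37795761e-02
  5.28444720e+01  2.89372741e+01]
```

View pics/w4.png

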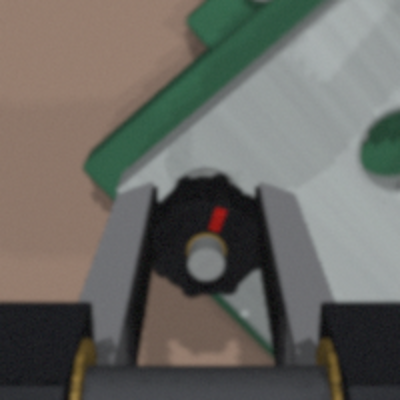

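The red mark, now at (220,220) against (178,230) before, has gone about 90° further. I will turn a little more and watch the torque for the stop.

>>> {"method": "step_arm", "body": {"plan": [2,0,0,0,0,0,0.1,2,0,0,0,0,0,0.1]}}

```text
time_s: 25.45
position: [0.4842, 0.0027, 0.059]
tool_rot: [179.9, -0.0, 42.2]
wrist_force: [0.9, -0.2, 0.7]
grip_width: 0.332
grip_force: 30.0
```

```bash
cat > t.py <<'E'
from h import *
for i in range(2):
    s=env.read_state(); print(s["position"],s["tool_rot"][2],"T",s["wrist_torque"],"F",s["wrist_force"].round(1),s["time_s"])
    if i==0: im,M=snap("wrist"); red=cv2.inRange(cv2.cvtColor(im[200:300,270:370],cv2.COLOR_RGB2HSV),(0,150,90),(8,255,255)); y,x=np.nonzero(red); print("red",x.mean()+270,y.mean()+200,len(x))
E
python3 t.py
```

```text
[0.48424196 0.00266787 0.05901356] 42.219324965356634 T [ 0.15757936 -0.21325216  0.67721142] F [ 0.9 -0.2  0.7] 25.45
red 324.7910447761194 248.77611940298507 67
[0.48444861 0.00286809 0.05902652] 42.031848911930176 T [-0.11735541  0.04842569  0.43205011] F [0.6 0.  1.1] 25.5
```

>>> {"method": "step_arm", "body": {"plan": [2,0,0,0,0,0,0.1,2,0,0,0,0,0,0.1]}}

```text
time_s: 25.7
position: [0.4849, 0.0027, 0.0591]
tool_rot: [179.9, -0.1, 30.8]
wrist_force: [-0.3, -2.2, 0.9]
grip_width: 0.334
grip_force: 30.0
```

```bash
python3 t.py
```

```text
[0.48493456 0.00265373 0.05909568] 30.832783475134516 T [-0.52868188  0.23087607  0.60783361] F [-0.3 -2.2  0.9] 25.7
red 321.02941176470586 250.26470588235293 68
[0.4848047  0.00257613 0.05908683] 30.678068231399152 T [-0.22059571 -0.10534167  0.59295337] F [ 1.5 -0.7  1. ] 25.75
```

Knob A is at its stop: torque is about 0.6 N m and the mark slips in the jaws. On to C.

>>> {"method": "step_arm", "body": {"plan": [6,0,0,0,0,0,0,6,0,0,0,0,0,0,6,0,0,-4,0,0,0,6,0.85,3.93,0,0,0,0,6,0.85,3.93,0,0,0,0,6,0.85,3.93,0,0,0,0,6,0.85,3.93,0,0,0,0,6,0.85,3.93,0,0,0,0,6,0,0,0,0,0,-0.145,6,0,0,0,0,0,-0.145,6,0,0,0,0,0,-0.145,6,0,0,0,0,0,-0.145]}}

```text
time_s: 26.95
position: [0.6202, -0.144, 0.0979]
tool_rot: [-179.9, -0.0, 64.4]
wrist_force: [0.3, -0.9, 0.2]
grip_width: 0.64
grip_force: 0.0
```

>>> {"method": "step_arm", "body": {"plan": [6,0,0,0,0,0,-0.145,6,0,0,0,0,0,-0.145,6,0,0,0,0,0,-0.145,6,0,0,0,0,0,-0.145,6,0,0,2,0,0,-0.145,6,0,0,2,0,0,-0.145,6,0,0,0,0,0,0,2,0,0,0,0,0,0,2,0,0,0,0,0,0,2,0,0,0,0,0,0,2,0,0,0,0,0,0]}}

```text
time_s: 28.05
position: [0.6215, -0.1442, 0.0595]
tool_rot: [179.9, 0.1, 113.8]
wrist_force: [4.3, 2.3, 1.0]
grip_width: 0.335
grip_force: 23.1
```

>>> {"method": "step_arm", "body": {"plan": [2,0,0,0,0,0,0.145,2,0,0,0,0,0,0.145,2,0,0,0,0,0,0.145,2,0,0,0,0,0,0.145,2,0,0,0,0,0,0.145,2,0,0,0,0,0,0.145,2,0,0,0,0,0,0.145,2,0,0,0,0,0,0.145,2,0,0,0,0,0,0.145]}}

```text
time_s: 28.95
position: [0.623, -0.1447, 0.0593]
tool_rot: [179.7, -0.2, 38.8]
wrist_force: [3.4, -0.6, -1.3]
grip_width: 0.337
grip_force: 30.0
```

```bash
python3 t.py
```

```text
[ 0.6230263  -0.14470566  0.05931947] 38.811475033827996 T [-0.18782734 -0.48546418  0.55611371] F [ 3.4 -0.6 -1.3] 28.95
red 324.0526315789474 247.21052631578948 57
[ 0.62292333 -0.14468909  0.05932248] 38.554967458759734 T [-0.13940713 -0.51415249  0.04182314] F [ 2.7 -1.8 -1.2] 29.0
```

>>> {"method": "step_arm", "body": {"plan": [2,0,0,0,0,0,0.1,2,0,0,0,0,0,0.1,2,0,0,0,0,0,0]}}

```text
time_s: 29.3
position: [0.6225, -0.1452, 0.0594]
tool_rot: [179.8, -0.2, 27.8]
wrist_force: [3.2, -1.6, -0.3]
grip_width: 0.335
grip_force: 30.0
```

```bash
python3 t.py
```

```text
[ 0.62253038 -0.145166    0.05940956] 27.80137990101793 T [-0.45204335 -0.53478646  0.47907699] F [ 3.2 -1.6 -0.3] 29.3
red 320.06060606060606 246.57575757575756 66
[ 0.62255714 -0.14518793  0.05942409] 27.850647824659482 T [-0.4746187  -0.5938702   0.50316468] F [ 2.8 -2.9  1. ] 29.35
```

>>> {"method": "step_arm", "body": {"plan": [2,0,0,0,0,0,0.1,2,0,0,0,0,0,0.1,2,0,0,0,0,0,0]}}

```text
time_s: 29.65
position: [0.6224, -0.1453, 0.0595]
tool_rot: [179.8, -0.2, 16.3]
wrist_force: [5.1, -3.2, 1.7]
grip_width: 0.331
grip_force: 30.0
```

```bash
python3 t.py
```

```text
[ 0.62236549 -0.14527368  0.05945242] 16.31941118836516 T [-0.68603916 -0.63283628  0.33492749] F [ 5.1 -3.2  1.7] 29.65
red 316.344262295082 246.9344262295082 61
[ 0.62238219 -0.14527073  0.05947121] 16.388627446714633 T [-0.62981272 -0.63869598  0.32623575] F [ 3.8 -2.4  1.1] 29.7
```

C is home: its mark slips back 4 px for each 0.2 rad of turn. Next B.

>>> {"method": "step_arm", "body": {"plan": [6,0,0,0,0,0,0,6,0,0,0,0,0,0,6,0,0,-4,0,0,0,6,0.78,-3.9,0,0,0,0,6,0.78,-3.9,0,0,0,0,6,0.78,-3.9,0,0,0,0,6,0.78,-3.9,0,0,0,0,6,0,0,0,0,0,-0.14,6,0,0,0,0,0,-0.14,6,0,0,0,0,0,-0.14,6,0,0,0,0,0,-0.14,6,0,0,0,0,0,-0.14]}}

```text
time_s: 30.9
position: [0.6052, 0.0151, 0.0977]
tool_rot: [-179.8, 0.1, 56.7]
wrist_force: [0.4, 0.7, 0.1]
grip_width: 0.64
grip_force: 0.0
```

>>> {"method": "step_arm", "body": {"plan": [6,0,0,0,0,0,-0.14,6,0,0,0,0,0,-0.14,6,0,0,0,0,0,-0.14,6,0,0,0,0,0,-0.14,6,0,0,0,0,0,-0.14,6,0,0,2,0,0,-0.14,6,0,0,2,0,0,-0.14,6,0,0,0,0,0,0,2,0,0,0,0,0,0,2,0,0,0,0,0,0,2,0,0,0,0,0,0,2,0,0,0,0,0,0]}}

```text
time_s: 32.1
position: [0.6062, 0.0139, 0.0592]
tool_rot: [-179.9, 0.0, 112.4]
wrist_force: [-4.5, -3.7, 5.7]
grip_width: 0.335
grip_force: 21.3
```

>>> {"method": "step_arm", "body": {"plan": [2,0,0,0,0,0,0.145,2,0,0,0,0,0,0.145,2,0,0,0,0,0,0.145,2,0,0,0,0,0,0.145,2,0,0,0,0,0,0.145,2,0,0,0,0,0,0.145,2,0,0,0,0,0,0.145,2,0,0,0,0,0,0.145,2,0,0,0,0,0,0.145,2,0,0,0,0,0,0.145,2,0,0,0,0,0,0]}}

```text
time_s: 33.2
position: [0.6071, 0.0143, 0.059]
tool_rot: [180.0, -0.0, 29.4]
wrist_force: [-1.0, -1.5, 1.7]
grip_width: 0.333
grip_force: 30.0
```

```bash
python3 t.py
```

```text
[0.60712186 0.01429932 0.05904922] 29.36874163832829 T [-0.16224426  0.34006528  0.20449871] F [-1.  -1.5  1.7] 33.2
red 319.9516129032258 247.48387096774195 62
[0.60711692 0.01430821 0.05904265] 29.48404413282987 T [-0.20584304  0.30728523  0.12561839] F [-1.8 -1.3  1.9] 33.25
```

>>> {"method": "step_arm", "body": {"plan": [2,0,0,0,0,0,0.1,2,0,0,0,0,0,0.1,2,0,0,0,0,0,0]}}

```text
time_s: 33.55
position: [0.608, 0.0143, 0.0591]
tool_rot: [180.0, -0.1, 18.0]
wrist_force: [0.1, -0.9, 2.4]
grip_width: 0.334
grip_force: 30.0
```

```bash
python3 t.py
```

```text
[0.60795671 0.01432012 0.05905654] 18.022811859374368 T [-0.10336345  0.14652751  0.26685712] F [ 0.1 -0.9  2.4] 33.55
red 316.7164179104478 249.44776119402985 67
[0.60794706 0.01434958 0.05904208] 18.075707946931104 T [-0.09172519  0.10371392  0.20510579] F [-0.1 -1.1  3.1] 33.6
```

B is home: its mark lines up with C's at the same yaw. Next D.

>>> {"method": "step_arm", "body": {"plan": [6,0,0,0,0,0,0,6,0,0,0,0,0,0,6,0,0,-4,0,0,0,6,-3.09,2.58,0,0,0,0,6,-3.09,2.58,0,0,0,0,6,-3.09,2.58,0,0,0,0,6,-3.09,2.58,0,0,0,0,6,-3.09,2.58,0,0,0,0,6,0,0,0,0,0,-0.135,6,0,0,0,0,0,-0.135,6,0,0,0,0,0,-0.135,6,0,0,0,0,0,-0.135]}}

```text
time_s: 34.8
position: [0.4994, -0.1558, 0.0982]
tool_rot: [-180.0, -0.0, 49.1]
wrist_force: [-0.8, -0.1, -0.9]
grip_width: 0.638
grip_force: 0.0
```

>>> {"method": "step_arm", "body": {"plan": [6,0,0,0,0,0,-0.135,6,0,0,0,0,0,-0.135,6,0,0,0,0,0,-0.135,6,0,0,0,0,0,-0.135,6,0,0,0,0,0,-0.135,6,0,0,0,0,0,-0.135,6,0,0,2,0,0,-0.135,6,0,0,2,0,0,-0.135,6,0,0,0,0,0,0,2,0,0,0,0,0,0,2,0,0,0,0,0,0,2,0,0,0,0,0,0]}}

```text
time_s: 36.0
position: [0.5005, -0.1561, 0.0594]
tool_rot: [179.9, 0.1, 110.6]
wrist_force: [0.3, -0.1, -0.5]
grip_width: 0.419
grip_force: 0.0
```

>>> {"method": "step_arm", "body": {"plan": [2,0,0,0,0,0,0,2,0,0,0,0,0,0.145,2,0,0,0,0,0,0.145,2,0,0,0,0,0,0.145,2,0,0,0,0,0,0.145,2,0,0,0,0,0,0.145,2,0,0,0,0,0,0.145,2,0,0,0,0,0,0.145,2,0,0,0,0,0,0.145,2,0,0,0,0,0,0.145,2,0,0,0,0,0,0.145,2,0,0,0,0,0,0]}}

```text
time_s: 37.2
position: [0.501, -0.1566, 0.0593]
tool_rot: [179.8, -0.1, 27.6]
wrist_force: [1.8, -1.8, 0.3]
grip_width: 0.333
grip_force: 30.0
```

```bash
python3 t.py
```

```text
[ 0.50101046 -0.15661756  0.05926215] 27.64102697934343 T [-0.3990354  -0.08804858  0.04132258] F [ 1.8 -1.8  0.3] 37.2
red 320.06779661016947 249.96610169491527 59
[ 0.50099224 -0.15661517  0.05924074] 27.758754428477726 T [-0.46231979 -0.16850066  0.06440847] F [ 1.4 -1.6  2.3] 37.25
```

>>> {"method": "step_arm", "body": {"plan": [2,0,0,0,0,0,0.1,2,0,0,0,0,0,0.1,2,0,0,0,0,0,0]}}

```text
time_s: 37.55
position: [0.5015, -0.157, 0.0593]
tool_rot: [179.8, -0.2, 16.3]
wrist_force: [2.8, -3.5, 2.1]
grip_width: 0.332
grip_force: 30.0
```

```bash
python3 t.py
```

```text
[ 0.50154531 -0.15695087  0.05931296] 16.34911378015035 T [-0.56508179 -0.42752643  0.49788877] F [ 2.8 -3.5  2.1] 37.55
red 316.258064516129 251.03225806451613 62
[ 0.50153169 -0.15694972  0.05933613] 16.39506579059992 T [-0.64033841 -0.50980282  0.4610119 ] F [ 2.7 -3.7  1.2] 37.6
```

All four knobs are home. Now over to the case to look at the dies.

>>> {"method": "step_arm", "body": {"plan": [6,0,0,0,0,0,0,6,0,0,0,0,0,0,6,0,0,-4,0,0,0,6,0,0,-4,0,0,0,6,1.38,-3.47,-1,0,0,0,6,1.38,-3.47,-1,0,0,0,6,1.38,-3.47,-1,0,0,0,6,1.38,-3.47,-1,0,0,0,6,1.38,-3.47,-1,0,0,0,6,1.38,-3.47,-1,0,0,0,6,1.38,-3.47,-1,0,0,0,6,1.38,-3.47,-1,0,0,0]}}

```text
time_s: 38.8
position: [0.5267, 0.1432, 0.2181]
tool_rot: [-179.9, 0.2, 16.2]
wrist_force: [0.1, -0.5, 0.4]
grip_width: 0.642
grip_force: 0.0
```

>>> {"method": "step_arm", "body": {"plan": [6,1.38,-3.47,-1,0,0,0,6,1.38,-3.47,-1,0,0,0,6,1.38,-3.47,-1,0,0,0,6,1.38,-3.47,0,0,0,0.1,6,0,0,0,0,0,0,6,0,0,0,0,0,0]}}

```text
time_s: 39.4
position: [0.5415, 0.2904, 0.2472]
tool_rot: [180.0, 0.2, 10.6]
wrist_force: [-0.3, 0.4, -1.1]
grip_width: 0.637
grip_force: 0.0
```

```bash
python3 - <<'E'
from h import *
s=env.read_state(); print(s["position"],s["tool_rot"],s["joint_pos"].round(1))
im,M=snap("wrist","pics/w5.png")
hsv=cv2.cvtColor(im,cv2.COLOR_RGB2HSV)
for nm,(lo,hi) in dict(blue=((100,120,60),(125,255,255)),yellow=((20,150,90),(34,255,255)),white=((0,0,170),(180,40,255))).items():
    m=cv2.inRange(hsv,lo,hi); N,L,st,c=cv2.connectedComponentsWithStats(m)
    for i in range(1,N):
        if 60<st[i,4]: print(nm,c[i].round(1),st[i],ray(M,c[i],0.034)[0].round(4))
E
```

```text
[0.54147164 0.2904172  0.24724021] [179.95197873   0.22193986  10.58441   ] [ 21.7  18.6  77.9  -0.   83.8 101.1]
blue [318.5 184.2] [305 171  28  28 403] [0.5306 0.2947 0.034 ]
yellow [273.9 152.1] [260 139  28  28 443] [0.5615 0.358  0.034 ]
yellow [441.2 357.3] [434 345  13  22 103] [0.2853 0.049  0.034 ]
white [131.8  17.7] [  94    0   77   49 2284] [0.684  0.5397 0.034 ]
white [ 71.8 111. ] [ 67 104  10  20 118] [0.5664 0.6136 0.034 ]
white [111.3 181.4] [  95  123   39   93 1879] [0.4839 0.5649 0.034 ]
white [614.9 162.7] [589 160  51   7 126] [ 0.632  -0.0833  0.034 ]
white [602.5 174.7] [575 167  65  17 584] [ 0.6137 -0.0737  0.034 ]
white [556.3 209.7] [ 511  182  111   60 1994] [ 0.5558 -0.031   0.034 ]
white [552.8 253.9] [527 243  70  21 386] [ 0.492  -0.0539  0.034 ]
```

View pics/w5.png

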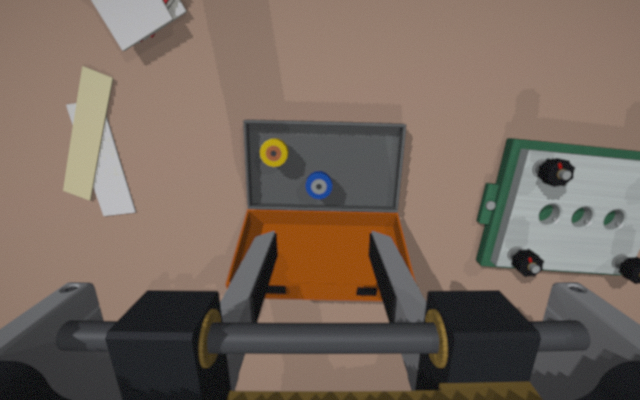

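The blue die has been knocked: it is now at (319,186), world (0.531,0.295). The yellow one is at (274,152), about 8 mm from the end wall, so I'll grip the heads above the rim.

>>> {"method": "step_arm", "body": {"plan": [6,-0.99,-0.65,3,0,0,0,6,0,0,4.5,0,0,0,6,0,0,4.5,0,0,0,6,0,0,4.5,0,0,0,6,0,0,2.3,0,0,0,6,0,0,2.3,0,0,0,6,0,0,0,0,0,0,6,0,0,0,0,0,0]}}

```text
time_s: 40.25
position: [0.532, 0.2937, 0.0377]
tool_rot: [180.0, 0.1, 10.4]
wrist_force: [-1.1, 0.3, 0.5]
grip_width: 0.637
grip_force: 0.0
```

>>> {"method": "step_arm", "body": {"plan": [2,0,0,0,0,0,0,2,0,0,0,0,0,0,2,0,0,0,0,0,0,2,0,0,0,0,0,0,2,0,0,0,0,0,0]}}

```text
time_s: 40.75
position: [0.5326, 0.295, 0.0385]
tool_rot: [-180.0, -0.1, 10.4]
wrist_force: [0.1, -1.4, 4.5]
grip_width: 0.365
grip_force: 30.0
```

```bash
python3 - <<'E'
from h import *
s=env.read_state(); print(s["position"],s["tool_rot"],s["wrist_force"],s["grip_width"]*94,s["grip_force"])
im,M=snap("wrist"); cv2.imwrite("pics/w6.png",im[:,:,::-1])
E
```

```text
[0.5326262  0.29501966 0.03852833] [-1.79992126e+02 -9.73666835e-02  1.04330008e+01] [ 0.06856833 -1.35514813  4.47862776] 34.30094154843275 30.001258850097656
```

View pics/w6.png

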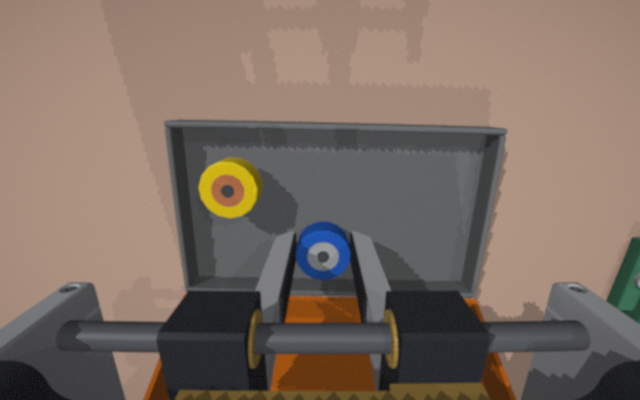

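```bash
python3 - <<'E'
from h import *
im=cv2.imread("pics/w6.png"); M=model("wrist"); s=env.read_state(); p=s["position"]; print(p,s["wrist_force"])
print(proj(M,[[p[0],p[1],.034]]))
hsv=cv2.cvtColor(im,cv2.COLOR_BGR2HSV)
m=cv2.inRange(hsv,(100,120,60),(125,255,255)); y,x=np.nonzero(m); print(x.min(),x.max(),y.min(),y.max())
# grey ring centre in blue top
r=im[235:285,295:350]; g=cv2.inRange(cv2.cvtColor(r,cv2.COLOR_BGR2HSV),(0,0,90),(180,60,255)); n,L,st,c=cv2.connectedComponentsWithStats(g)
for i in range(1,n):
    if st[i,4]>50: print(c[i]+[295,235],st[i],ray(M,c[i]+[295,235],.034))
print("yellow",ray(M,[(227,191),(229,188)],.034))
E
```

```text
[0.5326568  0.29500666 0.03850301] [-0.19657038 -0.77632745  6.52511748]
[[324.0369792  249.75623263]]
295 350 222 280
[322.65217391 255.91304348] [ 13   8  30  27 575] [[0.52825437 0.29507985 0.034     ]]
[299.45555556 272.71111111] [ 0 29 15 14 90] [[0.51361478 0.30766155 0.034     ]]
yellow [[0.55988479 0.35895505 0.034     ]
 [0.56194892 0.35794942 0.034     ]]
```

The blue head sits about 4 mm towards the hinge from the TCP and the grip is shallow, so I'm regripping.

>>> {"method": "step_arm", "body": {"plan": [6,0,0,0,0,0,0,6,0,0,0,0,0,0,6,0,0,0,0,0,0,6,-0.4,0,0.6,0,0,0,6,0,0,0,0,0,0,2,0,0,0,0,0,0,2,0,0,0,0,0,0,2,0,0,0,0,0,0,2,0,0,0,0,0,0,2,0,0,0,0,0,0]}}

```text
time_s: 41.8
position: [0.5283, 0.2942, 0.0316]
tool_rot: [-180.0, -0.0, 10.4]
wrist_force: [-0.3, -0.2, -0.6]
grip_width: 0.373
grip_force: 30.0
```

```bash
python3 - <<'E'
from h import *
s=env.read_state(); print(s["position"],s["tool_rot"],s["wrist_force"],s["grip_width"]*94,s["grip_force"])
E
```

```text
[0.52833296 0.29418553 0.03162224] [-1.79991479e+02 -2.83155502e-02  1.04163579e+01] [-0.31812212 -0.1908748  -0.55290351] 35.083708765813746 30.000024139881134
```

>>> {"method": "step_arm", "body": {"plan": [2,0,0,-4,0,0,0,2,0,0,-4,0,0,0,2,0,0,-4,0,0,0,2,-0.48,3.94,0,0,0,0,2,-0.48,3.94,0,0,0,0,2,-0.48,3.94,0,0,0,0,2,-0.48,3.94,0,0,0,0,2,-0.47,3.94,0,0,0,0,2,-0.47,3.93,0,0,0,0,2,-0.47,3.93,0,0,0,0,2,-0.47,3.93,0,0,0,0,2,0,0,0,0,0,0]}}

```text
time_s: 43.0
position: [0.5481, -0.027, 0.1514]
tool_rot: [179.9, -0.0, 10.1]
wrist_force: [-1.1, 0.4, -1.1]
grip_width: 0.372
grip_force: 30.0
```

>>> {"method": "step_arm", "body": {"plan": [2,0,0,4,0,0,0,2,0,0,3,0,0,0,2,0,0,0,0,0,0,2,0,0,0,0,0,0]}}

```text
time_s: 43.4
position: [0.5477, -0.0218, 0.0816]
tool_rot: [-180.0, 0.0, 10.4]
wrist_force: [-0.4, -0.0, -0.3]
grip_width: 0.375
grip_force: 30.0
```

```bash
python3 - <<'E'
from h import *
s=env.read_state(); print(s["position"],s["tool_rot"],s["wrist_force"],s["grip_width"]*94)
go([.5477,-.0224,.075])
im,M=snap("wrist","pics/w7.png")
P=[[.5477,-.0224,.036],[.5526,-.0702,.036],[.5575,-.118,.036]]
print(proj(M,P).round(1))
E
```

```text
[ 0.54766594 -0.02179774  0.08157131] [-1.79965265e+02  3.46077584e-02  1.04472124e+01] [-0.37677267 -0.00198156 -0.29635511] 35.240008647465395
shift cm [-0.01  0.06  0.66] t 43.4
[[324.7 225.6]
 [387.  230.3]
 [448.4 235. ]]
```

View pics/w7.png

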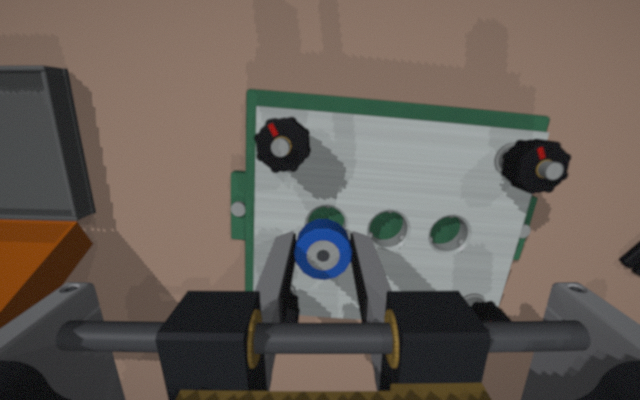

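The socket holes at (388,229) and (449,234) match their predicted pixels within 1 px, and the red marks of B and C agree. Lowering the die.

>>> {"method": "step_arm", "body": {"plan": [2,0,0.06,1.2,0,0,0,2,0,0,0.4,0,0,0,2,0,0,0.4,0,0,0,2,0,0,0.4,0,0,0,2,0,0,0,0,0,0]}}

```text
time_s: 43.95
position: [0.5481, -0.0235, 0.0572]
tool_rot: [179.9, -0.0, 10.4]
wrist_force: [1.0, -2.0, -0.7]
grip_width: 0.371
grip_force: 30.0
```

>>> {"method": "step_arm", "body": {"plan": [2,0,0,0.3,0,0,0,2,0,0,0,0,0,0]}}

```text
time_s: 44.15
position: [0.5481, -0.0231, 0.0543]
tool_rot: [-180.0, -0.0, 10.4]
wrist_force: [0.8, -1.4, -2.0]
grip_width: 0.379
grip_force: 30.0
```

>>> {"method": "step_arm", "body": {"plan": [2,0,0,0.25,0,0,0,2,0,0,0.1,0,0,0,2,0,0,0,0,0,0]}}

```text
time_s: 44.45
position: [0.5481, -0.0231, 0.0519]
tool_rot: [180.0, -0.1, 10.4]
wrist_force: [-0.9, -1.3, 6.8]
grip_width: 0.373
grip_force: 30.0
```

>>> {"method": "step_arm", "body": {"plan": [2,0,0,0.15,0,0,0,2,0,0,0,0,0,0]}}

```text
time_s: 44.65
position: [0.5482, -0.0231, 0.0517]
tool_rot: [180.0, -0.1, 10.4]
wrist_force: [-2.9, -0.9, 13.5]
grip_width: 0.373
grip_force: 30.0
```

>>> {"method": "step_arm", "body": {"plan": [5,0,0,0,0,0,0,5,0,0,0,0,0,0,5,0,0,-2,0,0,0,5,0,0,-1.5,0,0,0,0,0,0,0,0,0,0,0,0,0,0,0,0,0,0,0,0,0,0,0,0,0,0,0,0,0,0,0,0,0,0,0,0,0,0]}}

```text
time_s: 45.55
position: [0.5473, -0.0229, 0.0837]
tool_rot: [-180.0, 0.1, 10.4]
wrist_force: [-0.6, 0.4, -0.0]
grip_width: 0.143
grip_force: 0.0
```

>>> {"method": "step_arm", "body": {"plan": [0,0,0,1.2,0,0,0,0,0,0,0.5,0,0,0,0,0,0,0.2,0,0,0,0,0,0,0,0,0,0]}}

```text
time_s: 45.95
position: [0.547, -0.023, 0.0657]
tool_rot: [-180.0, 0.1, 10.4]
wrist_force: [-1.8, 0.1, 7.4]
grip_width: 0.008
grip_force: 3.2
```

>>> {"method": "step_arm", "body": {"plan": [0,0,0,0.2,0,0,0,0,0,0,0,0,0,0]}}

```text
time_s: 46.15
position: [0.5471, -0.0229, 0.0653]
tool_rot: [-180.0, 0.0, 10.4]
wrist_force: [-5.4, 0.8, 16.5]
grip_width: 0.007
grip_force: 8.3
```

>>> {"method": "step_arm", "body": {"plan": [0,0,0,0.2,0,0,0,0,0,0,0,0,0,0]}}

```text
time_s: 46.35
position: [0.5472, -0.023, 0.0651]
tool_rot: [180.0, 0.0, 10.4]
wrist_force: [-8.2, 0.4, 27.3]
grip_width: 0.007
grip_force: 13.9
```

>>> {"method": "step_arm", "body": {"plan": [0,0,0,-4,0,0,0,6,0,0,-4,0,0,0,6,1.04,-4.66,0,0,0,0,6,1.04,-4.66,0,0,0,0,6,1.04,-4.66,0,0,0,0,6,1.04,-4.66,0,0,0,0,6,1.04,-4.66,0,0,0,0,6,1.04,-4.66,0,0,0,0,6,1.04,-4.66,0,0,0,0,6,1.04,-4.66,0,0,0,0,6,0,0,0,0,0,0,6,0,0,0,0,0,0]}}

```text
time_s: 47.55
position: [0.5615, 0.3593, 0.1402]
tool_rot: [179.9, 0.1, 10.6]
wrist_force: [-0.2, -0.7, 1.1]
grip_width: 0.64
grip_force: 0.0
```

```bash
python3 - <<'E'
from h import *
s=env.read_state(); print(s["position"],s["tool_rot"],s["joint_pos"].round(1),s["grip_width"])
im,M=snap("wrist","pics/w8.png")
hsv=cv2.cvtColor(im,cv2.COLOR_RGB2HSV)
m=cv2.inRange(hsv,(20,150,90),(34,255,255))
m[300:]=0
cs=max(cv2.findContours(m,cv2.RETR_EXTERNAL,cv2.CHAIN_APPROX_NONE)[0],key=cv2.contourArea); print(cv2.boundingRect(cs))
b=cv2.inRange(hsv,(3,90,50),(17,255,220)); x,y,w,h=cv2.boundingRect(cs); f=np.zeros_like(b); cv2.fillPoly(f,[cv2.convexHull(cs)],255); yy,xx=np.nonzero(b&f)
c=(xx.mean(),yy.mean()); print("copper",c,len(xx)); P=ray(M,c,.034)[0]; print(P); go([P[0],P[1],.036],10)
E
```

```text
[0.56148837 0.35933327 0.14018535] [1.79938097e+02 1.02489785e-01 1.05519242e+01] [ 26.7  26.3  80.8  -0.   73.  106.1] 0.6399137811833557
(306, 182, 37, 38)
copper (np.float64(323.88492063492066), np.float64(202.98015873015873)) 252
[0.56032543 0.35876695 0.034     ]
shift cm [-0.1  -0.11 10.45] t 47.6
rotvec [0.001 0.002 0.008]
```

View pics/w8.png

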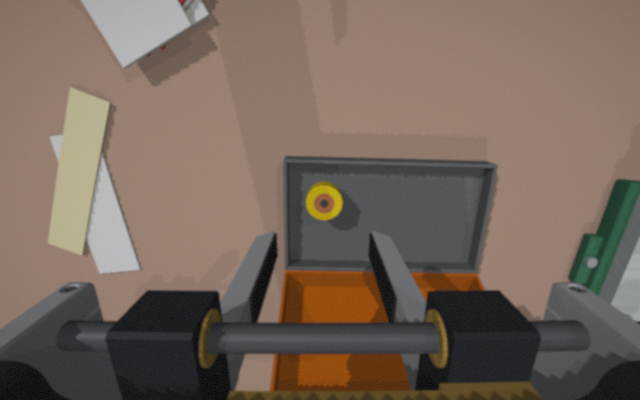

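The yellow die is at (324,203), world (0.560,0.359), with no sign that it has moved.

>>> {"method": "step_arm", "body": {"plan": [6,-0.15,-0.1,4,0,0,0,6,0,0,4,0,0,0,6,0,0,2.45,0,0,0,6,0,0,0,0,0,0,6,0,0,0,0,0,0,6,0,0,0,0,0,0]}}

```text
time_s: 48.2
position: [0.5622, 0.3592, 0.0391]
tool_rot: [-179.9, -0.2, 10.4]
wrist_force: [0.2, 0.7, 0.1]
grip_width: 0.64
grip_force: 0.0
```

>>> {"method": "step_arm", "body": {"plan": [6,-0.25,0,0.3,0,0,0,6,0,0,0,0,0,0,6,0,0,0,0,0,0]}}

```text
time_s: 48.5
position: [0.5583, 0.3591, 0.0348]
tool_rot: [-180.0, -0.1, 10.4]
wrist_force: [-0.6, -0.1, -0.1]
grip_width: 0.638
grip_force: 0.0
```

```bash
python3 - <<'E'
from h import *
go([.5597,.359,.0355],10)
E
```

```text
shift cm [ 0.14  0.03 -0.07] t 48.5
rotvec [-0.    -0.001  0.007]
```

>>> {"method": "step_arm", "body": {"plan": [6,0.1,0,-0.1,0,0,0,6,0,0,0,0,0,0,2,0,0,0,0,0,0,2,0,0,0,0,0,0,2,0,0,0,0,0,0,2,0,0,0,0,0,0,2,0,0,0,0,0,0]}}

```text
time_s: 49.2
position: [0.5591, 0.359, 0.0349]
tool_rot: [180.0, 0.0, 10.4]
wrist_force: [0.2, -0.0, 0.1]
grip_width: 0.371
grip_force: 30.0
```

>>> {"method": "step_arm", "body": {"plan": [2,0,0,0,0,0,0]}}

```text
time_s: 49.3
position: [0.5591, 0.359, 0.0349]
tool_rot: [180.0, 0.0, 10.4]
wrist_force: [0.0, 1.0, -0.2]
grip_width: 0.375
grip_force: 30.0
```

```bash
python3 - <<'E'
from h import *
s=env.read_state(); print(s["position"],s["tool_rot"],s["wrist_force"],s["grip_width"]*94,s["grip_force"])
E
```

```text
[0.55909871 0.35895135 0.03492972] [1.79991456e+02 4.47873344e-03 1.04158475e+01] [ 0.00211441  0.96590613 -0.23143371] 35.23554392301863 29.999850690364838
```

>>> {"method": "step_arm", "body": {"plan": [2,0,0,-4,0,0,0,2,0,0,-4,0,0,0,2,-0.87,4.69,0,0,0,0,2,-0.87,4.69,0,0,0,0,2,-0.87,4.69,0,0,0,0,2,-0.87,4.69,0,0,0,0,2,-0.87,4.69,0,0,0,0,2,-0.88,4.69,0,0,0,0,2,-0.88,4.7,0,0,0,0,2,-0.88,4.7,0,0,0,0,2,-0.88,4.7,0,0,0,0,2,-0.88,4.7,0,0,0,0]}}

```text
time_s: 50.5
position: [0.5576, -0.1202, 0.115]
tool_rot: [-180.0, -0.0, 10.4]
wrist_force: [0.7, 0.1, -1.0]
grip_width: 0.373
grip_force: 30.0
```

>>> {"method": "step_arm", "body": {"plan": [2,0,0,0,0,0,0,2,0,0,3,0,0,0,2,0,0,0,0,0,0,2,0,0,0,0,0,0,2,0,0,0,0,0,0]}}

```text
time_s: 51.0
position: [0.5586, -0.1178, 0.0858]
tool_rot: [180.0, -0.1, 10.5]
wrist_force: [0.2, 0.0, -1.1]
grip_width: 0.369
grip_force: 30.0
```

```bash
python3 - <<'E'
from h import *
s=env.read_state(); print(s["position"],s["tool_rot"],s["wrist_force"],s["grip_width"]*94)
go([.5578,-.1184,.072],10)
E
```

```text
[ 0.55857582 -0.11776946  0.08584138] [ 1.79975618e+02 -7.04460834e-02  1.04750721e+01] [ 0.21973441  0.04458859 -1.13786057] 34.68235071014953
shift cm [-0.09  0.05  1.38] t 51.0
rotvec [ 0.    -0.001  0.008]
```

>>> {"method": "step_arm", "body": {"plan": [2,-0.08,0.05,1.4,0,0,0,2,0,0,0,0,0,0,2,0,0,0.4,0,0,0,2,0,0,0.4,0,0,0,2,0,0,0.4,0,0,0,2,0,0,0,0,0,0]}}

```text
time_s: 51.6
position: [0.5572, -0.1193, 0.0587]
tool_rot: [180.0, 0.0, 10.4]
wrist_force: [-0.3, -1.9, -1.3]
grip_width: 0.375
grip_force: 30.0
```

>>> {"method": "step_arm", "body": {"plan": [2,0,0,0.3,0,0,0,2,0,0,0,0,0,0]}}

```text
time_s: 51.8
position: [0.5573, -0.1193, 0.0557]
tool_rot: [180.0, -0.0, 10.4]
wrist_force: [-0.2, -1.2, -2.0]
grip_width: 0.373
grip_force: 30.0
```

>>> {"method": "step_arm", "body": {"plan": [2,0,0,0.3,0,0,0,2,0,0,0,0,0,0]}}

```text
time_s: 52.0
position: [0.5575, -0.1193, 0.0551]
tool_rot: [180.0, -0.1, 10.4]
wrist_force: [-3.3, 0.3, 12.6]
grip_width: 0.376
grip_force: 30.0
```

Almost home. Release it and press on the head with closed fingers.

>>> {"method": "step_arm", "body": {"plan": [5,0,0,0,0,0,0,5,0,0,0,0,0,0,5,0,0,-2,0,0,0,5,0,0,-1.2,0,0,0,0,0,0,0,0,0,0,0,0,0,0,0,0,0,0,0,0,0,0,0,0,0,0,0,0,0,0,0,0,0,0,0,0,0,0]}}

```text
time_s: 52.9
position: [0.5569, -0.1189, 0.0844]
tool_rot: [-180.0, 0.0, 10.4]
wrist_force: [-0.1, 0.1, 0.9]
grip_width: 0.144
grip_force: 0.0
```

>>> {"method": "step_arm", "body": {"plan": [0,0,0,1.2,0,0,0,0,0,0,0.5,0,0,0,0,0,0,0.2,0,0,0,0,0,0,0,0,0,0]}}

```text
time_s: 53.3
position: [0.5564, -0.1188, 0.0658]
tool_rot: [-179.9, 0.1, 10.4]
wrist_force: [-2.0, -0.0, 4.0]
grip_width: 0.006
grip_force: 1.7
```

>>> {"method": "step_arm", "body": {"plan": [0,0,0,0.2,0,0,0,0,0,0,0,0,0,0]}}

```text
time_s: 53.5
position: [0.5564, -0.1188, 0.0654]
tool_rot: [-180.0, 0.1, 10.4]
wrist_force: [-3.5, 1.7, 13.3]
grip_width: 0.007
grip_force: 6.5
```

>>> {"method": "step_arm", "body": {"plan": [0,0,0,0.2,0,0,0,0,0,0,0,0,0,0]}}

```text
time_s: 53.7
position: [0.5565, -0.1188, 0.0652]
tool_rot: [180.0, 0.0, 10.4]
wrist_force: [-7.1, 2.4, 23.0]
grip_width: 0.005
grip_force: 11.7
```

>>> {"method": "step_arm", "body": {"plan": [0,0,0,-4.5,0,0,0,0,0,0,-4.5,0,0,0,0,0,0,-4.5,0,0,0,0,0,0,0,0,0,0]}}

```text
time_s: 54.1
position: [0.5612, -0.1203, 0.2033]
tool_rot: [179.6, -0.7, 10.4]
wrist_force: [0.1, 0.3, 0.8]
grip_width: 0.002
grip_force: 0.0
```

```bash
python3 - <<'E'
from h import *
m=env.camera_model("wrist"); H=np.array(m["hand_eye"])
def MM(p,r):
    T=np.eye(4); T[:3,:3]=R.from_euler("xyz",r,degrees=True).as_matrix(); T[:3,3]=p; W=np.linalg.inv(T@H); return np.array(m["K"]),np.array(m["distortion"],float),W[:3,:3],W[:3,3]
M8=MM([.56149,.35933,.14019],[179.94,.1,10.55]); M5=MM([.54147,.29042,.24724],[179.952,.222,10.584])
for M,px in((M8,[(285,157),(495,162),(482,271),(286,270)]),(M5,[(245,121),(405,125),(400,209),(247,208)])):
    P=ray(M,px,.022); print(P.round(4),[np.linalg.norm(P[i]-P[i-1]).round(3) for i in range(4)])
go([.4,.25,.2],10)
im,M=snap("scene","pics/s2.png"); im2,M2=snap("side","pics/d2.png")
cv2.imwrite("pics/c2.png",np.hstack([cv2.resize(im[140:380,230:510,::-1],(400,343)),cv2.resize(im2[160:400,180:460,::-1],(400,343))]))
E
```

```text
[[0.595  0.4031 0.022 ]
 [0.6281 0.2028 0.022 ]
 [0.5121 0.1749 0.022 ]
 [0.4748 0.384  0.022 ]] [np.float64(0.122), np.float64(0.203), np.float64(0.119), np.float64(0.212)]
[[0.5918 0.4014 0.022 ]
 [0.6247 0.1999 0.022 ]
 [0.5137 0.1769 0.022 ]
 [0.4759 0.3856 0.022 ]] [np.float64(0.117), np.float64(0.204), np.float64(0.113), np.float64(0.212)]
shift cm [-9.160e+00 -3.934e+01 -2.000e-02] t 54.1
rotvec [ 0.006 -0.012  0.007]
```

View pics/c2.png

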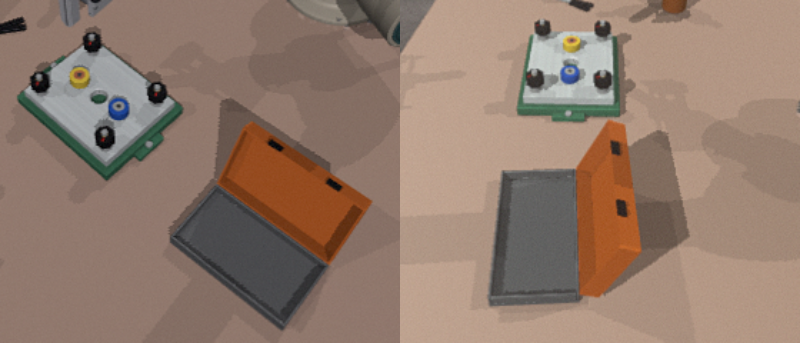

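Both dies are seated: blue at (119,108) and yellow at (80,77) in the left crop. The case is empty and there is no white die. Now the lid.

>>> {"method": "step_arm", "body": {"plan": [0,-1.05,-4.49,0,0,0,0,0,-1.05,-4.49,0,0,0,0,0,-1.05,-4.49,0,0,0,0,0,-1.05,-4.49,0,0,0,0,0,-1.05,-4.49,0,0,0,0,0,-1.05,-4.49,0,0,0,0,0,-1.05,-4.49,0,0,0,0,0,-1.05,-4.49,0,0,0,0,0,-1.05,-4.49,0,0,0,0,0,0,0,0,0,0,0,0,0,0,0,0,0,0]}}

```text
time_s: 55.3
position: [0.3897, 0.2613, 0.195]
tool_rot: [179.9, 0.2, 10.6]
wrist_force: [0.7, -0.2, 0.2]
grip_width: 0.007
grip_force: 0.0
```

```bash
python3 - <<'E'
from h import *
s=env.read_state(); print(s["position"],s["tool_rot"],s["joint_pos"].round(1))
go([.3906,.2616,.114],10)
snap("side","pics/d3.png"); snap("wrist","pics/w9.png")
im=cv2.imread("pics/d3.png")[160:400,180:640]; w=cv2.imread("pics/w9.png"); cv2.imwrite("pics/c3.png",np.hstack([cv2.resize(im,(400,209)),cv2.resize(w,(334,209))]))
E
```

```text
[0.38968946 0.26130338 0.19497729] [179.90089438   0.21640162  10.58814215] [ 25.4   7.6 100.3  -0.   72.4 104.8]
shift cm [ 0.13 -0.03  8.1 ] t 55.3
rotvec [0.002 0.004 0.01 ]
```

View pics/c3.png

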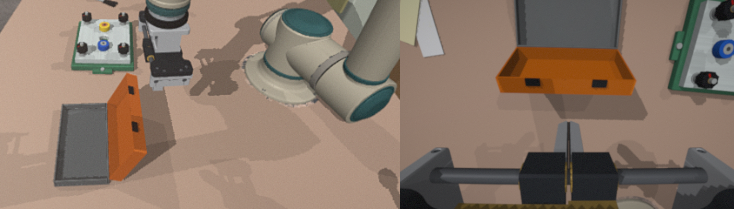

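>>> {"method": "step_arm", "body": {"plan": [0,0,0,4,0,0,0,0,0,0,4.1,0,0,0,0,0,0,0,0,0,0,0,1.2,0,0,0,0,0,0,1.2,0,0,0,0,0,0,1.2,0,0,0,0,0,0,1.2,0,0,0,0,0,0,1.2,0,0,0,0,0,0,0,0,0,0,0,0]}}

```text
time_s: 56.3
position: [0.4533, 0.2729, 0.1164]
tool_rot: [-180.0, -0.2, 10.4]
wrist_force: [-1.5, -0.7, 0.4]
grip_width: 0.007
grip_force: 0.0
```

>>> {"method": "step_arm", "body": {"plan": [0,1.2,0,0,0,0,0,0,1.2,0,0,0,0,0,0,1.2,0,0,0,0,0,0,1.2,0,0,0,0,0]}}

```text
time_s: 56.7
position: [0.4985, 0.281, 0.1158]
tool_rot: [180.0, 0.0, 10.4]
wrist_force: [-1.3, -1.1, -0.9]
grip_width: 0.009
grip_force: 0.6
```

>>> {"method": "step_arm", "body": {"plan": [0,1.2,0,0,0,0,0,0,1.2,0,0,0,0,0,0,1.2,0,0,0,0,0,0,1.2,0,0,0,0,0,0,1.2,0,0,0,0,0,0,0,0,0,0,0,0]}}

```text
time_s: 57.3
position: [0.5589, 0.2921, 0.116]
tool_rot: [-180.0, -0.1, 10.4]
wrist_force: [-1.1, 0.5, 0.4]
grip_width: 0.008
grip_force: 0.0
```

```bash
python3 - <<'E'
from h import *
s=env.read_state(); print(s["position"],s["tool_rot"],s["wrist_force"])
snap("side","pics/d4.png"); snap("wrist","pics/w10.png")
im=cv2.imread("pics/d4.png")[160:400,180:640]; w=cv2.imread("pics/w10.png"); cv2.imwrite("pics/c4.png",np.hstack([cv2.resize(im,(400,209)),cv2.resize(w,(334,209))]))
E
```

```text
[0.5588849  0.29211756 0.11597266] [-1.79983138e+02 -1.38635841e-01  1.03914608e+01] [-1.07983289  0.52395084  0.40558198]
```

View pics/c4.png

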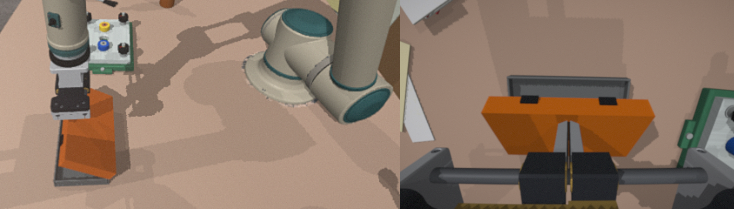

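>>> {"method": "step_arm", "body": {"plan": [0,1.2,0,0.6,0,0,0,0,1.2,0,0.8,0,0,0,0,1.2,0,1,0,0,0,0,0,0,1,0,0,0,0,0,0,1,0,0,0,0,0,0,0.8,0,0,0,0,0,0,0,0,0,0]}}

```text
time_s: 58.1
position: [0.5909, 0.2979, 0.0626]
tool_rot: [180.0, 0.1, 10.4]
wrist_force: [-0.5, -0.3, -0.6]
grip_width: 0.007
grip_force: 0.0
```

>>> {"method": "step_arm", "body": {"plan": [0,0,0,0.3,0,0,0,0,0,0,0,0,0,0]}}

```text
time_s: 58.3
position: [0.5917, 0.2983, 0.0616]
tool_rot: [-180.0, -0.0, 10.4]
wrist_force: [-1.0, -0.2, 0.9]
grip_width: 0.005
grip_force: 0.4
```

>>> {"method": "step_arm", "body": {"plan": [0,0,0,0.2,0,0,0,0,0,0,0,0,0,0]}}

```text
time_s: 58.5
position: [0.5918, 0.2983, 0.0614]
tool_rot: [-180.0, -0.1, 10.4]
wrist_force: [-3.2, -1.1, 10.2]
grip_width: 0.01
grip_force: 5.3
```

>>> {"method": "step_arm", "body": {"plan": [0,0,0,0.2,0,0,0,0,0,0,0,0,0,0]}}

```text
time_s: 58.7
position: [0.5918, 0.2983, 0.0613]
tool_rot: [-180.0, -0.1, 10.4]
wrist_force: [-5.2, -2.3, 19.5]
grip_width: 0.002
grip_force: 9.3
```

The lid is hard down: the tips are at 50 mm, as they should be with it shut. Retreating and checking.

>>> {"method": "step_arm", "body": {"plan": [0,0,0,-4,0,0,0,0,0,0,-4,0,0,0,0,0,0,-4,0,0,0,0,-4,-2,0,0,0,0,0,-4,-2,0,0,0,0,0,-4,-2,0,0,0,0,0,0,0,0,0,0,0,0,0,0,0,0,0,0,0,0,0,0,0,0,0]}}

```text
time_s: 59.6
position: [0.4641, 0.3355, 0.1772]
tool_rot: [-180.0, -0.1, 10.4]
wrist_force: [-0.4, -0.3, -0.9]
grip_width: 0.007
grip_force: 0.0
```

```bash
python3 - <<'E'
from h import *
im,M=snap("scene"); im2,M2=snap("side")
print(env.read_state()["position"],env.read_state()["wrist_force"])
cv2.imwrite("pics/c5.png",np.hstack([cv2.resize(im[120:380,220:520,::-1],(400,347)),cv2.resize(im2[140:400,180:480,::-1],(400,347))]))
E
```

```text
[0.46432465 0.33526665 0.1768602 ] [-0.14712793  0.1133004   0.03926117]
```

View pics/c5.png

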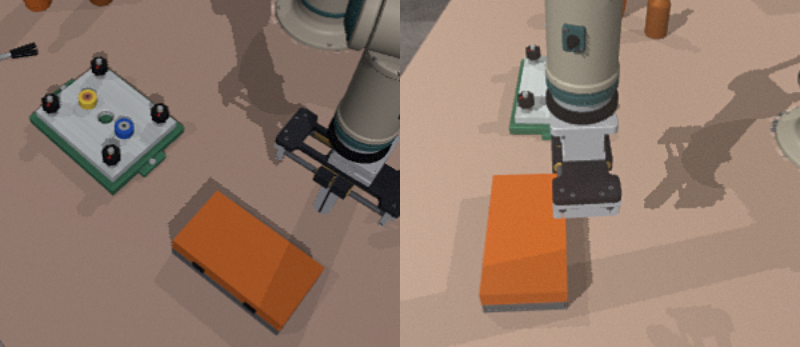

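The lid is shut flat, both dies are seated at (88,98) and (124,128), and the arm is clear of everything. Handing in.

```bash
python3 -c "
from station import env
print(env.hand_in())"
```

```text
the job is handed in; nothing more can be done
None
```

The job is handed in at about 60 s: all four knobs were drawn down in star order to their stops, both dies present (blue and yellow) are pressed home, the lid is shut and pressed down, and the snips, bottle and tumbler were not touched; no verdict came back.

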